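# Pack the blue team's plating kit into the carry tray

### The arm

A 7-joint arm with a two-finger parallel gripper is mounted at the origin on the work surface. World frame = base frame: x ahead of the robot, y to its left, z up, the work surface at z = 0. Lengths are in m, angles in degrees, forces in N, time in s.
With the tool pointing down it reaches from about 0.425 to 1.025 m from the base axis. Payload 9.4 kg.
Tool frame: the origin (TCP) lies midway between the tips of the shut fingers; the grasp point (between the pads) lies 19 mm behind it; z points along the fingers, y is the line along which they close (so a half turn about z gives the same grasp; the last joint's range is limited). The gripper opens to 93 mm and grips with 3 to 60 N. Pads are 15 mm wide; open, the fingers measure 128 mm over their backs; the gripper's body (75 mm by 188 mm) begins 65 mm behind the grasp point.
Start: joints at [63.73, 34.337, -0.143, 91.639, 0.103, 54.024, -4.572], TCP at [0.27, -0.673, 0.219] pointing down, gripper open.
Joint ranges: [-147.43, 147.43], [-19.82, 112.94], [-74.19, 73.91], [6.32, 146.72], [-59.91, 239.91], [6.04, 106.73], [-150.56, 150.56]. Speed limits (degrees/s): [127.2, 127.2, 172.46, 172.46, 180, 180, 180].

### API

Orientations are given as a 3x3 rotation matrix whose columns are the frame's x, y, z axes.
In Python, from bench import bot gives the robot as it stands.
- The arm moves only by the tool drive_tool, never from a script. Its argument "moves" is a list of rows, each a list of 3 entries, a list of its own where there are three numbers: the shift along the tool's x, y, z in mm, then the turn, a rotation vector about the tool's x, y, z in degrees, then the finger opening in mm, from 0 to 93. In form: [[[tx, ty, tz], [rx, ry, rz], jaw], ...]. A call has 1 to 5 rows; each row is the pose to reach, as a shift and turn from the pose commanded when the call began, along the tool's axes at that moment; what a row does not reach only later rows make up. A row lasts 1/10 s, in which the tool goes at most 50 mm and 8.59 degrees, less where a joint would pass 70% of its speed; a pose out of reach is approached as far as the arm can. A call with a gripper value outside its range is refused whole. The fingers move at their own pace and stop on an object; the grip force is fixed at half the most. Time passes only in rows, so rows that repeat a pose let the fingers close. It gives the time, the measured TCP pose, the force, the opening and the grip force at its end, in the units of the state.
- bot.get_state(): the state, without advancing time (a new reading comes with each control period).
- bot.read_camera(name): name is "scene" or "top" or "wrist"; returns a dict with "image" (400x640x3 uint8, red, green, blue), "intrinsics" (3x3 intrinsics, pixels), "pose" (4x4, takes a point from camera to world coordinates); the wrist camera has in their place "T_tool_cam" (4x4, takes a point from camera to tool coordinates, whose origin is the TCP and whose axes are the flange's). Camera axes: x right, y down, z forward; pixel columns grow to the right and rows downward; lengths in m; the calibration is good to about 2 mm. The wrist camera is an equidistant fisheye: a pixel r from the principal point sees the ray r / f radians off the axis. A picture is of the moment at which its call begins: read the wrist's pose just before it. There is no depth.
- bot.job_done(): hands the job in; it is judged then, once.
The state is a dict: "t": time; "qpos": joint angles; "qd": joint speeds; "joint_efforts": joint torques, N m; "tool_pos": TCP position; "tcp_rot": TCP orientation; "contact_force": force on the tool from outside, world axes, zero at the start; "wrist_torque": the same for the moment, N m; "gripper_width": opening from 0.0 (shut) to 1.0 (fully open); "grasp_force": force on a finger pad.
Only numpy, scipy, OpenCV 4.12 (cv2) and the standard library are available. Lean on these libraries where they do the work, as an engineer would, in place of code of your own. Each camera call takes 0.05 s, during which the arm holds its last target. There are 200 camera calls.

### The job

Pack the blue team's kit into the carry tray with the foam inserts: the blue-capped jar in the large deep well, the blue-capped vial in the small well, and the two dishes stacked squarely in the wide shallow nest, amber agar at the bottom and red agar, which is used first, on top. Set each one down upright and do not drop it. Leave the other teams' orange-capped jar, orange-capped vial and green dish where they stand.

Things in the scene. Friction and masses are not known exactly. Their poses are not given: they have to be found in the camera images.
- blue_jar: BELONGS TO THE KIT: straight-sided screw-cap specimen jar, diameter 50 mm over body and cap, 62 mm tall, standing upright, clear wall with straw-coloured contents and a blue cap (the top 18 mm), about 85 g. Origin: centre of its underside, z up; its yaw does not matter.
- blue_vial: BELONGS TO THE KIT: screw-cap glass vial, diameter 28 mm over body and cap, 61 mm tall, standing upright, clear wall with a blue cap (the top 16 mm), about 30 g. Origin: centre of its underside, z up; its yaw does not matter.
- amber_dish: BELONGS TO THE KIT: small clear Petri dish with its lid on, filled with amber (yellow-brown) agar that shows through the lid, diameter 60 mm, 15 mm tall, flat top, lying lid up, about 22 g. Origin: centre of its underside, z up; its yaw does not matter.
- red_dish: BELONGS TO THE KIT: small clear Petri dish with its lid on, filled with dark red agar that shows through the lid, diameter 60 mm, 15 mm tall, flat top, lying lid up, about 22 g. Origin: centre of its underside, z up; its yaw does not matter.
- orange_jar: Look-alike, to be left alone: straight-sided screw-cap specimen jar, diameter 50 mm over body and cap, 62 mm tall, standing upright, clear wall with straw-coloured contents and an orange cap (the top 18 mm), about 85 g. Origin: centre of its underside, z up; its yaw does not matter.
- orange_vial: Look-alike, to be left alone: screw-cap glass vial, diameter 28 mm over body and cap, 61 mm tall, standing upright, clear wall with an orange cap (the top 16 mm), about 30 g. Origin: centre of its underside, z up; its yaw does not matter.
- green_dish: Look-alike, to be left alone: small clear Petri dish with its lid on, filled with green agar that shows through the lid, diameter 60 mm, 15 mm tall, flat top, lying lid up, about 22 g. Origin: centre of its underside, z up; its yaw does not matter.
- jar_well: Place of the jar: a round well, 66 mm in diameter and 25 mm deep, its light grey floor 6 mm above the origin. Square dark foam insert, 92 x 92 x 31 mm tall, fixed. Origin: centre of its underside, 3 mm above the bench, opening centred on it; x, y along its sides, z up. The three inserts lie side by side along y, in any order, in a fixed low white tray (102 x 318 mm, walls 30 mm high).
- vial_well: Place of the vial: a round well, 44 mm in diameter and 25 mm deep, its light grey floor 6 mm above the origin. Square dark foam insert, 92 x 92 x 31 mm tall, fixed. Origin: centre of its underside, 3 mm above the bench, opening centred on it; x, y along its sides, z up.
- dish_nest: Place of the two dishes: a wide shallow round nest, 76 mm in diameter and only 4 mm deep, its light grey floor 27 mm above the origin. Square dark foam insert, 92 x 92 x 31 mm tall, fixed. Origin: centre of its underside, 3 mm above the bench, opening centred on it; x, y along its sides, z up. A beaker and a timer, both under 60 mm tall, stand among the loose things; no two stand closer than 85 mm between centres.
Things that resemble listed ones, but are neither listed nor needed, are in the scene too. Leave any black look-alike of the blue_jar alone.

How it is judged:
By the outcome, as a careful person would: the job done as asked, in the order asked, and still so for the second after the job is handed in, with the robot touching nothing.
It also fails if it takes over 102 s, if anything falls off the work surface, if the arm or the gripper's body presses on something with over 40 N, if the wrist force passes 120 N, or if a joint passes its speed limit or range.

## Working session

There is one attempt and no reset: what is moved stays moved. The work goes in short steps, Python scripts to look and compute and a tool call to move; the robot and the scene stay as the last step left them, time stands still between calls to the robot, and variables do not carry over. Pictures are saved under pics/ and viewed, at most 14 in all, crops included, and the job is handed in when it is done.

Besides the shell and the picture viewer there is one more tool, called as name([rows], argument=value, ...), one row to a line, values as JSON. drive_tool: Moves the arm, as the interface text tells. Its arguments: {"type":"object","properties":{"moves":{"type":"array","items":{"type":"array"}}},"required":["moves"]}

```bash
mkdir -p pics; ls; cat > h.py <<'E'
import numpy as np, cv2
from bench import bot
def snap(n,f):
    c=bot.read_camera(n); cv2.imwrite('pics/'+f,cv2.cvtColor(c['image'],cv2.COLOR_RGB2BGR)); return c
def toplane(c,u,v,z):
    K=np.array(c['intrinsics']);T=np.array(c['pose'])
    d=T[:3,:3]@np.linalg.solve(K,[u,v,1.]);o=T[:3,3];return o+d*(z-o[2])/d[2]
E
python3 - <<'E'
from h import *
s=bot.get_state();print(s['t'],s['tool_pos'],np.round(s['tcp_rot'],3))
for n in('top','scene'):
    c=snap(n,n+'0.png');print(n,c['intrinsics'],np.round(c['pose'],3))
E
```

```text
pics
0.0 [ 0.26990101 -0.67237151  0.2177644 ] [[ 0.928  0.373 -0.001]
 [ 0.373 -0.928  0.001]
 [-0.    -0.002 -1.   ]]
top [[369.84994244   0.         316.28657262]
 [  0.         369.84994244 201.63483877]
 [  0.           0.           1.        ]] [[-0.165 -0.966  0.2    0.427]
 [-0.986  0.161 -0.036  0.017]
 [ 0.002 -0.203 -0.979  0.933]
 [ 0.     0.     0.     1.   ]]
scene [[432.24933262   0.         309.95164752]
 [  0.         432.24933262 202.50646825]
 [  0.           0.           1.        ]] [[-0.046  0.786 -0.616  1.205]
 [ 0.999  0.039 -0.025  0.014]
 [ 0.004 -0.617 -0.787  0.842]
 [ 0.     0.     0.     1.   ]]
```

View pics/top0.png

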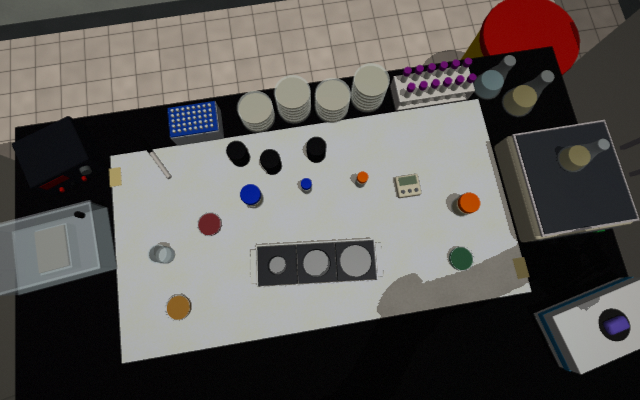

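View pics/scene0.png

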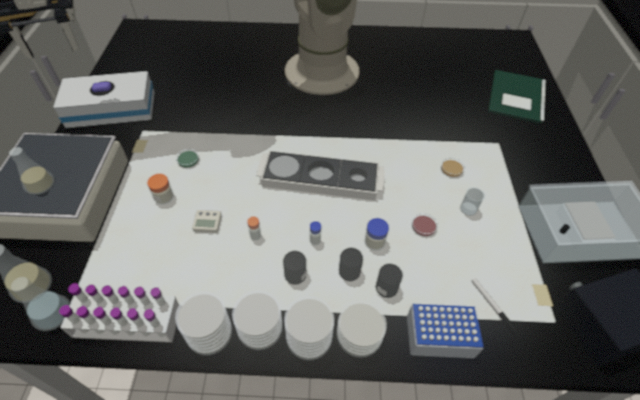

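Top view: blue jar (251,195), blue vial (306,184), red dish (209,224), amber dish (179,307). The inserts are vial well (278,265), jar well (316,263) and nest (356,261). The scene view agrees: jar (377,230), vial (315,232), red (425,226), amber (452,168).

```bash
cat >> h.py <<'E'
def blob(img,lo,hi,uv,r=30):
    h=cv2.cvtColor(img,cv2.COLOR_RGB2HSV);m=cv2.inRange(h,np.array(lo),np.array(hi))
    n,l,st,ce=cv2.connectedComponentsWithStats(m)
    k=[i for i in range(1,n) if st[i,4]>15 and np.hypot(*(ce[i]-uv))<r]
    if not k:return None
    i=max(k,key=lambda i:st[i,4]);return ce[i],st[i],(l==i).astype(np.uint8)
E
python3 - <<'E'
from h import *
B=((105,120,40),(130,255,255))
it={'jar':(*B,(251,195),(377,230),.056),'vial':(*B,(306,184),(315,230),.055),
'red':((0,60,40),(180,255,200),(209,224),(425,226),.012),'amber':((8,80,60),(28,255,255),(179,307),(452,168),.012)}
ims={n:bot.read_camera(n) for n in('top','scene')}
for k,(lo,hi,a,b,z) in it.items():
    for n,uv in(('top',a),('scene',b)):
        r=blob(ims[n]['image'],lo,hi,uv,15)
        if r: print(k,n,r[0].round(1),r[1][2:],toplane(ims[n],*r[0],z).round(4))
c=ims['top'];g=cv2.cvtColor(c['image'],cv2.COLOR_RGB2GRAY)
m=np.zeros_like(g);m[235:290,250:385]=(g[235:290,250:385]<90)
n,l,st,ce=cv2.connectedComponentsWithStats(m);i=1+np.argmax(st[1:,4])
cn=cv2.findContours((l==i).astype(np.uint8),cv2.RETR_EXTERNAL,2)[0][0]
bx=cv2.boxPoints(cv2.minAreaRect(cn));P=np.array([toplane(c,*p,.034)[:2] for p in bx]);print(bx.round(1),P.round(4),P.mean(0))
print(np.linalg.norm(P-np.roll(P,1,0),axis=1))
for uv,z in(((278,265),.009),((316,263),.009),((356,261),.030)):
    m2=np.zeros_like(g);cv2.circle(m2,uv,24,1,-1);m2&=(g>95).astype(np.uint8)
    n,l,st,ce=cv2.connectedComponentsWithStats(m2);i=l[uv[1],uv[0]];print('well',ce[i].round(1),st[i,2:],toplane(c,*ce[i],z).round(4))
E
```

```text
jar top [250.1 194.1] [ 21  21 338] [0.6515 0.1407 0.056 ]
jar scene [377.4 227.2] [ 20  17 262] [0.6513 0.141  0.056 ]
vial top [305.8 183.5] [ 11  12 102] [0.6557 0.0029 0.055 ]
vial scene [315.  226.2] [ 9  9 64] [0.6547 0.0032 0.055 ]
red top [209.  223.7] [ 23  22 392] [0.604  0.2584 0.012 ]
red scene [424.1 224.2] [ 21  15 252] [0.6064 0.2582 0.012 ]
amber top [178.1 307.2] [ 24  24 450] [0.4151 0.353  0.012 ]
amber scene [452.3 167. ] [ 19  15 189] [0.419  0.3534 0.012 ]
[[255.7 246.3]
 [373.6 239.3]
 [376.  279. ]
 [258.1 286.1]] [[ 0.5262  0.1471]
 [ 0.4958 -0.138 ]
 [ 0.4021 -0.125 ]
 [ 0.4323  0.154 ]] [0.46409788 0.00955456]
[0.09418593 0.28670931 0.09461232 0.28059659]
well [276.9 264.2] [ 16  16 194] [0.4767 0.1049 0.009 ]
well [315.3 262.2] [ 25  25 487] [0.4661 0.0109 0.009 ]
well [355.2 260.5] [ 31  32 759] [ 0.4533 -0.0846  0.03  ]
```

drive_tool([
  [[36, -34, 0], [0, 0, 8], 93],
  [[72, -68, 0], [0, 0, 16], 93],
  [[108, -102, 0], [0, 0, 21.9], 93],
  [[144, -136, 0], [0, 0, 21.9], 93],
  [[180, -170, 0], [0, 0, 21.9], 93],
])

```text
t: 0.7
tool_pos: [0.3744, -0.446, 0.2186]
tcp_rot: [[1.0, -0.001, -0.0], [-0.001, -1.0, -0.0], [-0.0, 0.0, -1.0]]
contact_force: [0.4, -0.3, 0.5]
gripper_width: 1.001
grasp_force: 0.0
```

drive_tool([
  [[21, -45, 0], [0, 0, 0], 93],
  [[42, -90, 0], [0, 0, 0], 93],
  [[63, -135, 0], [0, 0, 0], 93],
  [[84, -180, 0], [0, 0, 0], 93],
  [[105, -225, 0], [0, 0, 0], 93],
])

```text
t: 1.2
tool_pos: [0.4795, -0.2212, 0.2188]
tcp_rot: [[1.0, -0.001, 0.0], [-0.001, -1.0, -0.0], [0.0, 0.0, -1.0]]
contact_force: [1.2, 0.4, -0.4]
gripper_width: 1.004
grasp_force: 0.0
```

drive_tool([
  [[21, -45, 0], [0, 0, 0], 93],
  [[42, -90, 0], [0, 0, 0], 93],
  [[63, -135, 0], [0, 0, 0], 93],
  [[84, -180, 0], [0, 0, 0], 93],
  [[105, -225, 0], [0, 0, 0], 93],
])

```text
t: 1.7
tool_pos: [0.5846, 0.0039, 0.2187]
tcp_rot: [[1.0, -0.0, 0.0], [-0.0, -1.0, -0.0], [0.0, 0.0, -1.0]]
contact_force: [-0.4, -0.4, 0.0]
gripper_width: 0.998
grasp_force: 0.0
```

drive_tool([
  [[21, -45, 0], [0, 0, 0], 93],
  [[42, -90, 0], [0, 0, 0], 93],
  [[66, -137, 0], [0, 0, 0], 93],
  [[66, -137, 0], [0, 0, 0], 93],
  [[66, -137, 0], [0, 0, 0], 93],
])

```text
t: 2.2
tool_pos: [0.6499, 0.1406, 0.2179]
tcp_rot: [[1.0, 0.002, -0.001], [0.002, -1.0, -0.0], [-0.001, 0.0, -1.0]]
contact_force: [-0.5, 0.1, -0.4]
gripper_width: 1.002
grasp_force: 0.0
```

```bash
cat >> h.py <<'E'
def wray(c,s,u,v,z):
    K=np.array(c['intrinsics']);T=np.array(c['T_tool_cam']);p=np.array([(u-K[0,2])/K[0,0],(v-K[1,2])/K[1,1]])
    th=np.hypot(*p);d=np.r_[np.sin(th)*p/max(th,1e-9),np.cos(th)];R=np.array(s['tcp_rot'])
    d=R@T[:3,:3]@d;o=R@T[:3,3]+s['tool_pos'];return o+d*(z-o[2])/d[2]
def wpix(c,s,P):
    T=np.array(c['T_tool_cam']);R=np.array(s['tcp_rot']);K=np.array(c['intrinsics'])
    q=T[:3,:3].T@(R.T@(np.array(P)-s['tool_pos'])-T[:3,3]);th=np.arctan2(np.hypot(q[0],q[1]),q[2]);a=np.arctan2(q[1],q[0])
    return np.array([K[0,2]+K[0,0]*th*np.cos(a),K[1,2]+K[1,1]*th*np.sin(a)])
def circ(c,s,mask,z):
    # rim points cast to plane z, circle fitted
    cn=max(cv2.findContours(mask,cv2.RETR_EXTERNAL,cv2.CHAIN_APPROX_NONE)[0],key=len)[:,0]
    P=np.array([wray(c,s,*p,z)[:2] for p in cn]).astype(np.float32)
    return P,cv2.minEnclosingCircle(P)
E
python3 - <<'E'
from h import *
s=bot.get_state();c=snap('wrist','w1.png');print(c['intrinsics'],np.round(c['T_tool_cam'],3))
for n,P in(('jar',(.6515,.1407,.062)),('vial',(.655,.003,.061))):
    uv=wpix(c,s,P);r=blob(c['image'],(105,120,40),(130,255,255),uv,50);print(n,uv)
    if r:print(r[0],r[1],wray(c,s,*r[0],P[2]),circ(c,s,r[2],P[2])[1])
E
```

```text
[[309.70691629   0.         321.5747557 ]
 [  0.         309.70691629 204.99462333]
 [  0.           0.           1.        ]] [[ 0.    -0.968 -0.249  0.069]
 [ 1.     0.    -0.    -0.   ]
 [ 0.    -0.249  0.968 -0.166]
 [ 0.     0.     0.     1.   ]]
jar [321.80600283 191.15376434]
[321.89408867 188.88793103] [ 300  166   45   46 1624] [0.65395303 0.14061326 0.062     ] ((0.6536791324615479, 0.14065028727054596), 0.0249714944511652)
vial [444.65780441 188.96131854]
[442.56182213 186.32754881] [431 175  24  24 461] [0.65795866 0.00587541 0.061     ] ((0.6571006774902344, 0.006220745388418436), 0.015767676755785942)
```

View pics/w1.png

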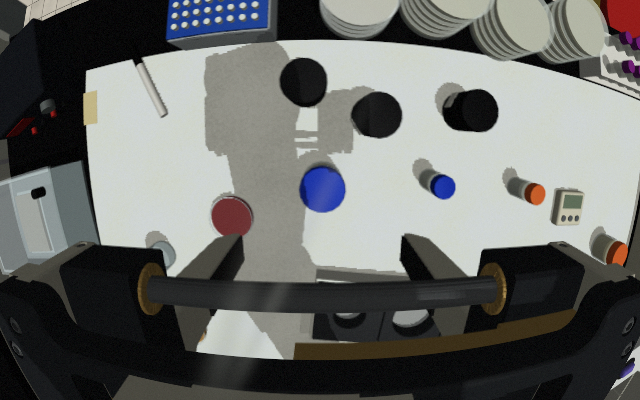

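Jar cap at pixel (322,189), fitted radius 25.0 mm as expected, centre near (0.653, 0.141). The black jars are about 75 mm away, so there is room for the fingers.

drive_tool([
  [[2.5, 0, 50], [0, 0, 0], 93],
  [[2.5, 0, 100], [0, 0, 0], 93],
  [[2.5, 0, 150], [0, 0, 0], 93],
  [[2.5, 0, 175], [0, 0, 0], 93],
  [[2.5, 0, 185], [0, 0, 0], 93],
])

```text
t: 2.75
tool_pos: [0.6506, 0.1361, 0.0309]
tcp_rot: [[1.0, -0.003, -0.004], [-0.003, -1.0, -0.002], [-0.004, 0.002, -1.0]]
contact_force: [0.1, -0.1, 1.1]
gripper_width: 0.997
grasp_force: 0.0
```

drive_tool([
  [[0, 0, 0], [0, 0, 0], 70],
  [[0, 0, 0], [0, 0, 0], 40],
  [[0, 0, 0], [0, 0, 0], 40],
  [[0, 0, 0], [0, 0, 0], 40],
  [[0, 0, 0], [0, 0, 0], 40],
])

```text
t: 3.25
tool_pos: [0.653, 0.139, 0.0347]
tcp_rot: [[1.0, -0.0, 0.002], [-0.0, -1.0, 0.0], [0.002, -0.0, -1.0]]
contact_force: [-0.2, -0.1, 0.9]
gripper_width: 0.622
grasp_force: 0.0
```

drive_tool([
  [[0, 0, 0], [0, 0, 0], 40],
  [[0, 0, 0], [0, 0, 0], 40],
  [[0, 0, 0], [0, 0, 0], 40],
  [[0, 0, 0], [0, 0, 0], 40],
])

```text
t: 3.65
tool_pos: [0.6528, 0.1392, 0.0343]
tcp_rot: [[1.0, -0.0, 0.001], [-0.0, -1.0, 0.0], [0.001, -0.0, -1.0]]
contact_force: [-1.2, 0.4, 6.6]
gripper_width: 0.534
grasp_force: 30.0
```

drive_tool([
  [[0, 0, -40], [0, 0, 0], 40],
  [[0, 0, -80], [0, 0, 0], 40],
  [[-15, 10, -110], [0, 0, 0], 40],
  [[-50, 34, -120], [0, 0, 0], 40],
  [[-88, 60, -120], [0, 0, 0], 40],
])

```text
t: 4.15
tool_pos: [0.5648, 0.0791, 0.1552]
tcp_rot: [[1.0, 0.001, 0.004], [0.001, -1.0, 0.001], [0.004, -0.001, -1.0]]
contact_force: [-0.1, -0.6, -2.0]
gripper_width: 0.536
grasp_force: 30.0
```

drive_tool([
  [[-35, 24, 0], [0, 0, 0], 40],
  [[-70, 48, 0], [0, 0, 0], 40],
  [[-100, 68.5, 0], [0, 0, 0], 40],
  [[-100, 68.5, 0], [0, 0, 0], 40],
  [[-100, 68.5, 0], [0, 0, 0], 40],
])

```text
t: 4.65
tool_pos: [0.4644, 0.0101, 0.1539]
tcp_rot: [[1.0, -0.001, 0.001], [-0.001, -1.0, 0.0], [0.001, -0.0, -1.0]]
contact_force: [0.9, -0.3, -1.4]
gripper_width: 0.533
grasp_force: 30.0
```

```bash
python3 - <<'E'
from h import *
s=bot.get_state();print(s['tool_pos'],s['gripper_width']);c=snap('wrist','w2.png')
for P in((.475,.105,.034),(.465,.0105,.034),(.4535,-.084,.034),(.604,.258,.015),(.416,.353,.015)):print(wpix(c,s,P))
E
```

```text
[0.46442966 0.01011449 0.15391788] 0.533222660257665
[224.4581717  190.52681105]
[321.54802637 200.23743077]
[417.10925424 211.5793336 ]
[107.08051671  80.67248158]
[ 70.66245523 233.30787753]
```

View pics/w2.png

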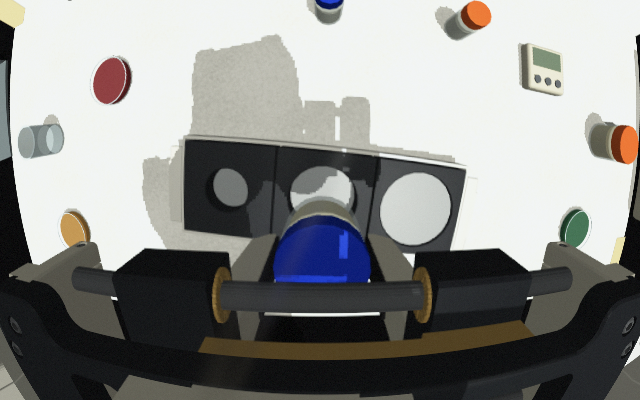

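Jar is held upright with the cap level. The nest ellipse sits at about (415,209), predicted (417,212), and the foam corners are near (186,139) and (466,167). Wells are where expected; one refinement from this frame.

```bash
python3 - <<'E'
from h import *
s=bot.get_state();c=bot.read_camera('wrist');g=cv2.cvtColor(c['image'],cv2.COLOR_RGB2GRAY)
m=(g>130).astype(np.uint8);n,l,st,ce=cv2.connectedComponentsWithStats(m);i=l[209,415]
print(st[i],circ(c,s,(l==i).astype(np.uint8),.030)[1], 'A', wray(c,s,186,139,.034),wray(c,s,466,167,.034),wray(c,s,275,147,.034),wray(c,s,378,157,.034))
E
```

```text
[ 381  174   70   72 3976] ((0.45460253953933716, -0.08375122398138046), 0.03803252428770065) A [0.52798339 0.14364571 0.034     ] [ 0.50050427 -0.13313914  0.034     ] [0.51678305 0.05423301 0.034     ] [ 0.50755807 -0.04150339  0.034     ]
```

drive_tool([
  [[0.5, 0, 40], [0, 0, 0], 40],
  [[0.5, 0, 80], [0, 0, 0], 40],
  [[0.5, 0, 100], [0, 0, 0], 40],
  [[0.5, 0, 107], [0, 0, 0], 40],
  [[0.5, 0, 109], [0, 0, 0], 40],
])

```text
t: 5.25
tool_pos: [0.4653, 0.011, 0.0438]
tcp_rot: [[1.0, 0.0, -0.001], [0.0, -1.0, -0.0], [-0.001, 0.0, -1.0]]
contact_force: [0.0, -0.7, -1.6]
gripper_width: 0.534
grasp_force: 30.0
```

drive_tool([
  [[0, 0, 0.5], [0, 0, 0], 40],
  [[0, 0, 1], [0, 0, 0], 40],
  [[0, 0, 1], [0, 0, 0], 40],
])

```text
t: 5.55
tool_pos: [0.4656, 0.0106, 0.0445]
tcp_rot: [[1.0, -0.0, 0.002], [-0.0, -1.0, 0.0], [0.002, -0.0, -1.0]]
contact_force: [0.5, 0.4, -1.4]
gripper_width: 0.533
grasp_force: 30.0
```

drive_tool([
  [[0, 0, 1], [0, 0, 0], 40],
  [[0, 0, 1], [0, 0, 0], 40],
  [[0, 0, 1.5], [0, 0, 0], 40],
  [[0, 0, 1.5], [0, 0, 0], 40],
])

```text
t: 5.95
tool_pos: [0.4655, 0.0105, 0.0431]
tcp_rot: [[1.0, -0.001, 0.002], [-0.001, -1.0, 0.0], [0.002, -0.0, -1.0]]
contact_force: [-1.4, 1.0, 15.0]
gripper_width: 0.532
grasp_force: 30.0
```

drive_tool([
  [[0, 0, -0.5], [0, 0, 0], 60],
  [[0, 0, -0.5], [0, 0, 0], 80],
  [[0, 0, -0.5], [0, 0, 0], 80],
  [[0, 0, -0.5], [0, 0, 0], 80],
  [[0, 0, -0.5], [0, 0, 0], 80],
])

```text
t: 6.45
tool_pos: [0.4649, 0.0105, 0.0425]
tcp_rot: [[1.0, -0.0, -0.0], [-0.0, -1.0, -0.0], [-0.0, 0.0, -1.0]]
contact_force: [-0.3, -0.7, -0.3]
gripper_width: 0.856
grasp_force: 0.0
```

drive_tool([
  [[0, 0, -30], [0, 0, 0], 80],
  [[0, 0, -70], [0, 0, 0], 80],
  [[30, 0, -110], [0, 0, 0], 80],
  [[79, 3, -110], [0, 0, 0], 80],
  [[128, 5, -110], [0, 0, 0], 80],
])

```text
t: 6.95
tool_pos: [0.595, 0.0054, 0.1548]
tcp_rot: [[1.0, -0.0, 0.003], [-0.0, -1.0, 0.0], [0.003, -0.0, -1.0]]
contact_force: [0.6, 0.9, -0.7]
gripper_width: 0.857
grasp_force: 0.0
```

drive_tool([
  [[45, 0, 0], [0, 0, 0], 60],
  [[63, 0, 0], [0, 0, 0], 60],
  [[63, 0, 0], [0, 0, 0], 60],
])

```text
t: 7.25
tool_pos: [0.6581, 0.0054, 0.1518]
tcp_rot: [[1.0, -0.001, 0.001], [-0.001, -1.0, -0.0], [0.001, 0.0, -1.0]]
contact_force: [-0.9, 0.6, 0.1]
gripper_width: 0.667
grasp_force: 0.0
```

```bash
python3 - <<'E'
from h import *
s=bot.get_state();print(s['tool_pos'],s['gripper_width']);c=snap('wrist','w3.png')
P=(.656,.004,.061);uv=wpix(c,s,P);r=blob(c['image'],(105,120,40),(130,255,255),uv,50);print(uv)
print(r[0],r[1],wray(c,s,*r[0],P[2]),circ(c,s,r[2],P[2])[1])
c=bot.read_camera('top');r=blob(c['image'],(105,120,40),(130,255,255),(313,255),20)
if r:print(r[0],r[1],toplane(c,*r[0],.067))
E
```

```text
[0.65808383 0.00541945 0.1517971 ] 0.6665751607111633
[323.62020497 211.17802616]
[324.60028249 210.19774011] [310 197  30  29 708] [0.65687343 0.00315929 0.061     ] ((0.6570486426353455, 0.0027016845997422934), 0.013794749043881893)
```

drive_tool([
  [[-1, 2.5, 40], [0, 0, 0], 60],
  [[-1, 2.5, 80], [0, 0, 0], 60],
  [[-1, 2.5, 105], [0, 0, 0], 60],
  [[-1, 2.5, 117], [0, 0, 0], 60],
  [[-1, 2.5, 117], [0, 0, 0], 60],
])

```text
t: 7.85
tool_pos: [0.6532, 0.0029, 0.0345]
tcp_rot: [[1.0, -0.0, -0.003], [-0.0, -1.0, -0.0], [-0.003, 0.0, -1.0]]
contact_force: [0.3, 0.1, 0.3]
gripper_width: 0.645
grasp_force: 0.0
```

drive_tool([
  [[0, 0, 0], [0, 0, 0], 35],
  [[0, 0, 0], [0, 0, 0], 18],
  [[0, 0, 0], [0, 0, 0], 18],
  [[0, 0, 0], [0, 0, 0], 18],
  [[0, 0, 0], [0, 0, 0], 18],
])

```text
t: 8.35
tool_pos: [0.6553, 0.0029, 0.0363]
tcp_rot: [[1.0, -0.0, 0.001], [-0.0, -1.0, 0.0], [0.001, -0.0, -1.0]]
contact_force: [0.1, -0.2, 5.0]
gripper_width: 0.297
grasp_force: 30.0
```

drive_tool([
  [[0, 0, 0], [0, 0, 0], 18],
  [[0, 0, 0], [0, 0, 0], 18],
  [[0, 0, 0], [0, 0, 0], 18],
])

```text
t: 8.65
tool_pos: [0.6554, 0.0029, 0.0363]
tcp_rot: [[1.0, -0.0, 0.001], [-0.0, -1.0, 0.0], [0.001, -0.0, -1.0]]
contact_force: [-0.4, 1.0, 6.1]
gripper_width: 0.295
grasp_force: 30.0
```

drive_tool([
  [[0, 0, -40], [0, 0, 0], 18],
  [[0, 0, -80], [0, 0, 0], 18],
  [[-20, -11, -105], [0, 0, 0], 18],
  [[-56, -31, -110], [0, 0, 0], 18],
  [[-96, -53, -110], [0, 0, 0], 18],
])

```text
t: 9.15
tool_pos: [0.5592, 0.056, 0.1469]
tcp_rot: [[1.0, -0.002, 0.003], [-0.002, -1.0, 0.0], [0.003, -0.0, -1.0]]
contact_force: [-0.1, 1.3, -0.7]
gripper_width: 0.296
grasp_force: 30.0
```

drive_tool([
  [[-40, -22, 0], [0, 0, 0], 18],
  [[-70, -40, 0], [0, 0, 0], 18],
  [[-85, -48, 0], [0, 0, 0], 18],
  [[-85, -48, 0], [0, 0, 0], 18],
])

```text
t: 9.55
tool_pos: [0.4725, 0.105, 0.1458]
tcp_rot: [[1.0, 0.002, -0.001], [0.002, -1.0, 0.0], [-0.001, -0.0, -1.0]]
contact_force: [1.8, -1.1, -0.4]
gripper_width: 0.295
grasp_force: 30.0
```

```bash
python3 - <<'E'
from h import *
s=bot.get_state();print(s['tool_pos'],s['gripper_width']);c=snap('wrist','w4.png')
for P in((.475,.104,.034),(.465,.0105,.071)):print(wpix(c,s,P))
E
```

```text
[0.47250839 0.10498817 0.14580826] 0.2948403440628317
[323.04432731 200.11450825]
[432.90308971 222.1894041 ]
```

View pics/w4.png

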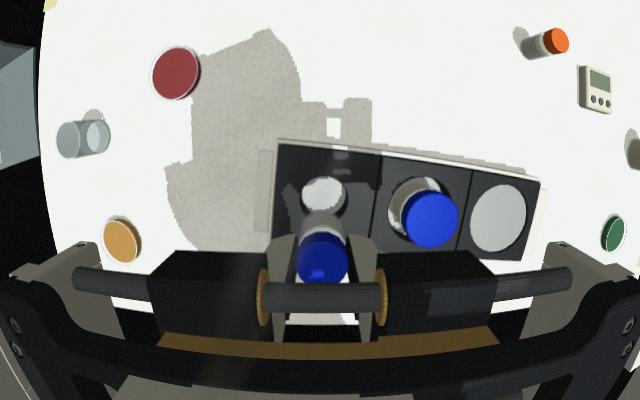

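Vial held upright over its well: visible well edge at u 301–346, top v 176. The jar cap is at (431,220), within its well.

```bash
python3 - <<'E'
from h import *
s=bot.get_state();c=bot.read_camera('wrist');g=cv2.cvtColor(c['image'],cv2.COLOR_RGB2GRAY)
print(s['tool_pos'])
print(''.join('%4d'%x for x in g[193,292:356:2]));print([*g[164:200:2,323]])
for p in((323,176),(301,193),(346,193)):print(wray(c,s,*p,.034)[:2].round(4),wray(c,s,*p,.009)[:2].round(4))
E
```

```text
[0.47434747 0.1043323  0.14587966]
  71  70  70  54  32 197 203 202 203 207 202 203 202 200 201 199 201 201 202 203 206 207 210 209 189 115  79  67  82  83  82  82
[np.uint8(39), np.uint8(34), np.uint8(36), np.uint8(39), np.uint8(42), np.uint8(42), np.uint8(42), np.uint8(104), np.uint8(200), np.uint8(201), np.uint8(202), np.uint8(203), np.uint8(201), np.uint8(202), np.uint8(199), np.uint8(199), np.uint8(200), np.uint8(198)]
[0.4995 0.1034] [0.4955 0.1033]
[0.4837 0.1236] [0.4783 0.1253]
[0.4837 0.0823] [0.4784 0.0802]
```

drive_tool([
  [[1, 0.5, 40], [0, 0, 0], 18],
  [[1, 0.5, 75], [0, 0, 0], 18],
  [[1, 0.5, 92], [0, 0, 0], 18],
  [[1, 0.5, 98], [0, 0, 0], 18],
  [[1, 0.5, 98], [0, 0, 0], 18],
])

```text
t: 10.15
tool_pos: [0.4759, 0.1027, 0.0468]
tcp_rot: [[1.0, -0.002, -0.001], [-0.002, -1.0, -0.001], [-0.001, 0.001, -1.0]]
contact_force: [1.0, -0.1, 1.0]
gripper_width: 0.296
grasp_force: 30.0
```

drive_tool([
  [[0, 0, 1], [0, 0, 0], 18],
  [[0, 0, 2], [0, 0, 0], 18],
  [[0, 0, 2], [0, 0, 0], 18],
])

```text
t: 10.45
tool_pos: [0.4756, 0.1036, 0.0463]
tcp_rot: [[1.0, -0.0, 0.001], [-0.0, -1.0, 0.0], [0.001, -0.0, -1.0]]
contact_force: [0.6, -0.1, -0.3]
gripper_width: 0.294
grasp_force: 30.0
```

drive_tool([
  [[0, 0, 0.7], [0, 0, 0], 18],
  [[0, 0, 0.7], [0, 0, 0], 18],
  [[0, 0, 1.3], [0, 0, 0], 18],
  [[0, 0, 1.3], [0, 0, 0], 18],
])

```text
t: 10.85
tool_pos: [0.4753, 0.1036, 0.0452]
tcp_rot: [[1.0, -0.0, 0.001], [-0.0, -1.0, 0.0], [0.001, -0.0, -1.0]]
contact_force: [-1.6, -0.1, 12.5]
gripper_width: 0.297
grasp_force: 30.0
```

drive_tool([
  [[0, 0, -0.5], [0, 0, 0], 35],
  [[0, 0, -0.5], [0, 0, 0], 48],
  [[0, 0, -0.5], [0, 0, 0], 48],
  [[0, 0, -0.5], [0, 0, 0], 48],
])

```text
t: 11.25
tool_pos: [0.475, 0.1035, 0.0447]
tcp_rot: [[1.0, -0.0, -0.0], [-0.0, -1.0, -0.0], [-0.0, 0.0, -1.0]]
contact_force: [-0.4, -0.0, -0.6]
gripper_width: 0.512
grasp_force: 0.0
```

drive_tool([
  [[0, 0, -30], [0, 0, 0], 48],
  [[0, 0, -70], [0, 0, 0], 48],
  [[0, -20, -110], [0, 0, 0], 90],
  [[-10, -68, -110], [0, 0, 0], 90],
  [[-20, -116, -110], [0, 0, 0], 90],
])

```text
t: 11.75
tool_pos: [0.4559, 0.2204, 0.1564]
tcp_rot: [[1.0, -0.004, 0.003], [-0.004, -1.0, 0.002], [0.003, -0.002, -1.0]]
contact_force: [-1.0, 0.2, -0.6]
gripper_width: 0.726
grasp_force: 0.0
```

drive_tool([
  [[-10, -48, 0], [0, 0, 0], 90],
  [[-20, -96, 0], [0, 0, 0], 90],
  [[-38, -134, 0], [0, 0, 0], 90],
  [[-38, -134, 0], [0, 0, 0], 90],
  [[-38, -134, 0], [0, 0, 0], 90],
])

```text
t: 12.25
tool_pos: [0.4163, 0.3541, 0.1544]
tcp_rot: [[1.0, 0.002, -0.001], [0.002, -1.0, -0.001], [-0.001, 0.001, -1.0]]
contact_force: [1.2, 0.1, 0.2]
gripper_width: 0.97
grasp_force: 0.0
```

```bash
python3 - <<'E'
from h import *
s=bot.get_state();print(s['tool_pos'],s['gripper_width']);c=snap('wrist','w5.png')
P=(.417,.353,.012);uv=wpix(c,s,P);print(uv);r=blob(c['image'],(8,80,60),(28,255,255),uv,50)
if r:
  for z in(.012,.015):print(r[0],r[1],wray(c,s,*r[0],z),circ(c,s,r[2],z)[1])
E
```

```text
[0.41626467 0.35408055 0.15440257] 0.969555696177009
[322.88818607 194.76850185]
[321.5438121  194.56729901] [ 295  169   54   52 2214] [0.41720686 0.35437015 0.012     ] ((0.4167434871196747, 0.35447055101394653), 0.027599310502409935)
[321.5438121  194.56729901] [ 295  169   54   52 2214] [0.41787359 0.3543722  0.015     ] ((0.4174147844314575, 0.35447174310684204), 0.027331557124853134)
```

View pics/w5.png

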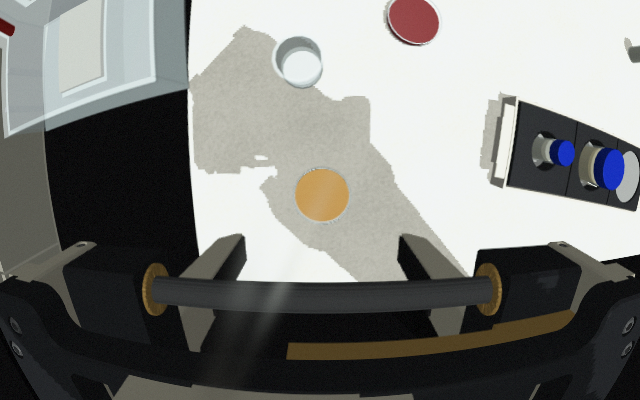

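Amber dish at (322,195), rim radius about 28 mm, centre (0.417, 0.354), with the fingers clear of everything. The vial and jar both stand in their wells.

drive_tool([
  [[0.5, 0, 50], [0, 0, 0], 90],
  [[0.5, 0, 95], [0, 0, 0], 90],
  [[0.5, 0, 130], [0, 0, 0], 90],
  [[0.5, 0, 145], [0, 0, 0], 90],
  [[0.5, 0, 147], [0, 0, 0], 75],
])

```text
t: 12.8
tool_pos: [0.4178, 0.3507, 0.0059]
tcp_rot: [[1.0, -0.003, -0.002], [-0.003, -1.0, -0.003], [-0.002, 0.003, -1.0]]
contact_force: [-0.8, 0.1, 0.7]
gripper_width: 0.922
grasp_force: 0.0
```

drive_tool([
  [[0, 0, 0], [0, 0, 0], 70],
  [[0, 0, 0], [0, 0, 0], 70],
  [[0, 0, 0], [0, 0, 0], 70],
])

```text
t: 13.1
tool_pos: [0.4184, 0.3537, 0.0091]
tcp_rot: [[1.0, -0.001, 0.001], [-0.001, -1.0, 0.001], [0.001, -0.001, -1.0]]
contact_force: [0.3, 0.4, 0.5]
gripper_width: 0.759
grasp_force: 0.0
```

drive_tool([
  [[-0.5, 0, 2.5], [0, 0, 0], 65],
  [[-0.5, 0, 2.5], [0, 0, 0], 50],
  [[-0.5, 0, 2.5], [0, 0, 0], 50],
  [[-0.5, 0, 2.5], [0, 0, 0], 50],
  [[-0.5, 0, 2.5], [0, 0, 0], 50],
])

```text
t: 13.6
tool_pos: [0.4172, 0.3537, 0.0056]
tcp_rot: [[1.0, -0.0, 0.0], [-0.0, -1.0, 0.0], [0.0, -0.0, -1.0]]
contact_force: [-0.8, -0.1, 5.7]
gripper_width: 0.639
grasp_force: 30.0
```

drive_tool([
  [[0, 0, -45], [0, 0, 0], 50],
  [[0, 0, -90], [0, 0, 0], 50],
  [[0, 15, -130], [0, 0, 0], 50],
  [[4, 60, -135], [0, 0, 0], 50],
  [[8, 107, -135], [0, 0, 0], 50],
])

```text
t: 14.1
tool_pos: [0.4257, 0.2468, 0.142]
tcp_rot: [[1.0, 0.002, 0.003], [0.002, -1.0, 0.002], [0.003, -0.002, -1.0]]
contact_force: [1.0, 0.0, -0.3]
gripper_width: 0.638
grasp_force: 30.0
```

drive_tool([
  [[4, 45, 0], [0, 0, 0], 50],
  [[8, 90, 0], [0, 0, 0], 50],
  [[12, 135, 0], [0, 0, 0], 50],
  [[16, 180, 0], [0, 0, 0], 50],
  [[20, 225, 0], [0, 0, 0], 50],
])

```text
t: 14.6
tool_pos: [0.4448, 0.0198, 0.1403]
tcp_rot: [[1.0, -0.0, 0.0], [-0.0, -1.0, -0.0], [0.0, 0.0, -1.0]]
contact_force: [1.1, 0.3, -0.1]
gripper_width: 0.63
grasp_force: 30.0
```

drive_tool([
  [[4, 45, 0], [0, 0, 0], 50],
  [[8, 90, 0], [0, 0, 0], 50],
  [[9.5, 105.5, 0], [0, 0, 0], 50],
  [[9.5, 105.5, 0], [0, 0, 0], 50],
  [[9.5, 105.5, 0], [0, 0, 0], 50],
])

```text
t: 15.1
tool_pos: [0.4543, -0.0837, 0.1402]
tcp_rot: [[1.0, -0.001, -0.0], [-0.001, -1.0, 0.0], [-0.0, -0.0, -1.0]]
contact_force: [0.1, 0.8, 0.4]
gripper_width: 0.636
grasp_force: 30.0
```

```bash
python3 - <<'E'
from h import *
s=bot.get_state();print(s['tool_pos'],s['gripper_width']);c=snap('wrist','w6.png')
print(wpix(c,s,(.4546,-.0838,.034)),wpix(c,s,np.array(s['tool_pos'])+[0,0,.009]))
E
```

```text
[ 0.45426392 -0.08374965  0.14019997] 0.6356188877290291
[322.04897068 203.92861388] [322.09927312 256.00944219]
```

View pics/w6.png

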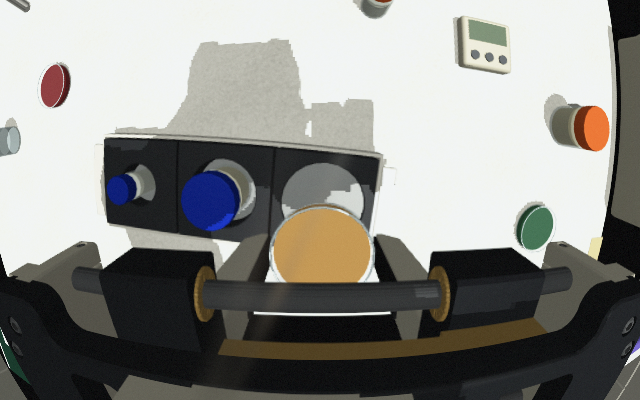

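Amber dish is held level, centred near (322,250), with its front edge at v≈207. The nest shows behind it, u 282–364, front edge v≈162.

```bash
python3 - <<'E'
from h import *
s=bot.get_state();c=bot.read_camera('wrist');z=s['tool_pos'][2]
print(s['tool_pos'],'dish front',wray(c,s,322,206,z+.0094)-[.03,0,0],'nest front',wray(c,s,322,162.5,.034)-[.038,0,0],[wray(c,s,u,195,.034) for u in(282,364)])
E
```

```text
[ 0.45433425 -0.083012    0.14022295] dish front [ 0.45290352 -0.08293142  0.14962295] nest front [ 0.45432556 -0.08296971  0.034     ] [array([ 0.46297538, -0.04682366,  0.034     ]), array([ 0.46304058, -0.12099879,  0.034     ])]
```

drive_tool([
  [[1.5, 0.5, 40], [0, 0, 0], 50],
  [[1.5, 0.5, 80], [0, 0, 0], 50],
  [[1.5, 0.5, 97], [0, 0, 0], 50],
  [[1.5, 0.5, 102], [0, 0, 0], 50],
  [[1.5, 0.5, 102], [0, 0, 0], 50],
])

```text
t: 15.7
tool_pos: [0.4557, -0.0834, 0.0379]
tcp_rot: [[1.0, 0.001, -0.002], [0.001, -1.0, 0.0], [-0.002, -0.0, -1.0]]
contact_force: [-0.6, -0.1, -0.3]
gripper_width: 0.633
grasp_force: 30.0
```

drive_tool([
  [[0, 0, 0.5], [0, 0, 0], 50],
  [[0, 0, 1], [0, 0, 0], 50],
  [[0, 0, 1.5], [0, 0, 0], 50],
  [[0, 0, 1.5], [0, 0, 0], 50],
])

```text
t: 16.1
tool_pos: [0.4563, -0.0846, 0.0374]
tcp_rot: [[1.0, -0.001, 0.001], [-0.001, -1.0, -0.0], [0.001, 0.0, -1.0]]
contact_force: [0.3, 0.4, 0.3]
gripper_width: 0.635
grasp_force: 30.0
```

drive_tool([
  [[0, 0, 0.7], [0, 0, 0], 50],
  [[0, 0, 1.2], [0, 0, 0], 50],
  [[0, 0, 1.7], [0, 0, 0], 50],
  [[0, 0, 1.7], [0, 0, 0], 50],
])

```text
t: 16.5
tool_pos: [0.456, -0.0846, 0.0356]
tcp_rot: [[1.0, -0.001, 0.0], [-0.001, -1.0, -0.0], [0.0, 0.0, -1.0]]
contact_force: [-0.1, 0.6, 10.1]
gripper_width: 0.637
grasp_force: 30.0
```

drive_tool([
  [[0, 0, -0.5], [0, 0, 0], 68],
  [[0, 0, -0.5], [0, 0, 0], 75],
  [[0, 0, -0.5], [0, 0, 0], 75],
  [[0, 0, -0.5], [0, 0, 0], 75],
])

```text
t: 16.9
tool_pos: [0.4559, -0.0845, 0.0355]
tcp_rot: [[1.0, -0.0, -0.0], [-0.0, -1.0, -0.0], [-0.0, 0.0, -1.0]]
contact_force: [-0.7, 0.2, 0.0]
gripper_width: 0.806
grasp_force: 0.0
```

drive_tool([
  [[0, 0, -30], [0, 0, 0], 75],
  [[0, 0, -70], [0, 0, 0], 75],
  [[0, 0, -105], [0, 0, 0], 75],
  [[0, 0, -105], [0, 0, 0], 75],
])

```text
t: 17.3
tool_pos: [0.4577, -0.0848, 0.1441]
tcp_rot: [[1.0, -0.001, 0.006], [-0.001, -1.0, -0.001], [0.006, 0.001, -1.0]]
contact_force: [0.7, -0.6, 0.5]
gripper_width: 0.808
grasp_force: 0.0
```

```bash
python3 - <<'E'
from h import *
s=bot.get_state();print(s['tool_pos'],s['gripper_width']);c=snap('wrist','w7.png')
P=(.4546,-.0846,.045);uv=wpix(c,s,P);print(uv);r=blob(c['image'],(8,80,60),(28,255,255),uv,50)
for z in(.042,.045):print(r[0],r[1],wray(c,s,*r[0],z),circ(c,s,r[2],z)[1])
E
```

```text
[ 0.4577486  -0.08482975  0.14410947] 0.8079797582897217
[321.65050749 210.41894145]
[321.09737029 207.93141436] [ 291  179   61   59 2814] [ 0.45609805 -0.08410693  0.042     ] ((0.45548513531684875, -0.08417265117168427), 0.027569426223635674)
[321.09737029 207.93141436] [ 291  179   61   59 2814] [ 0.45688006 -0.0841123   0.045     ] ((0.45627397298812866, -0.08417728543281555), 0.027262169867753983)
```

View pics/w7.png

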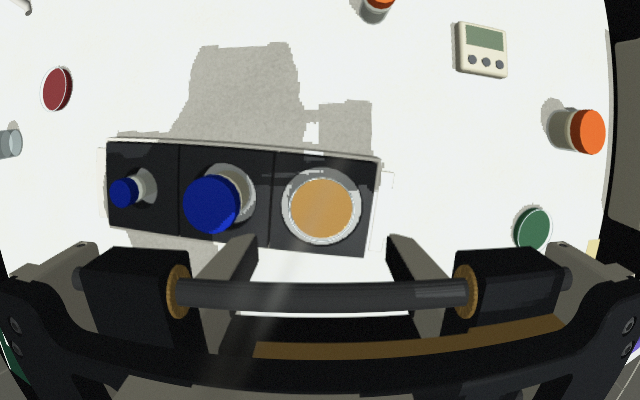

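Amber dish lies flat in the nest, pixel (321,208), centre about (0.4557, −0.0843). Now the red dish.

drive_tool([
  [[20, -45, 0], [0, 0, 0], 90],
  [[40, -90, 0], [0, 0, 0], 90],
  [[60, -135, 0], [0, 0, 0], 90],
  [[80, -180, 0], [0, 0, 0], 90],
  [[100, -225, 0], [0, 0, 0], 90],
])

```text
t: 17.85
tool_pos: [0.5559, 0.1422, 0.1389]
tcp_rot: [[1.0, -0.0, -0.002], [-0.0, -1.0, -0.001], [-0.002, 0.001, -1.0]]
contact_force: [0.9, -1.1, -0.1]
gripper_width: 0.968
grasp_force: 0.0
```

drive_tool([
  [[20, -45, 0], [0, 0, 0], 90],
  [[40, -90, 0], [0, 0, 0], 90],
  [[49, -118, 0], [0, 0, 0], 90],
  [[49, -118, 0], [0, 0, 0], 90],
  [[49, -118, 0], [0, 0, 0], 90],
])

```text
t: 18.35
tool_pos: [0.6041, 0.2583, 0.1385]
tcp_rot: [[1.0, 0.001, -0.003], [0.001, -1.0, -0.002], [-0.003, 0.002, -1.0]]
contact_force: [0.4, -0.5, 0.6]
gripper_width: 0.968
grasp_force: 0.0
```

```bash
python3 - <<'E'
from h import *
s=bot.get_state();print(s['tool_pos'],s['gripper_width']);c=snap('wrist','w8.png')
P=(.605,.258,.012);uv=wpix(c,s,P);print(uv)
h=cv2.cvtColor(c['image'],cv2.COLOR_RGB2HSV);print(h[int(uv[1]),int(uv[0])])
r=blob(c['image'],(165,60,40),(180,255,255),uv,50) or blob(c['image'],(0,60,40),(12,255,255),uv,50)
for z in(.012,.015):print(r[0],r[1],wray(c,s,*r[0],z),circ(c,s,r[2],z)[1])
E
```

```text
[0.60409524 0.25833045 0.13846239] 0.9682611211287309
[322.05626648 197.93109667]
[  0 108 109]
[336.51020408 209.08163265] [323 193  26  31 196] [0.59380914 0.24384594 0.012     ] ((0.5939323306083679, 0.24573370814323425), 0.01841861568391323)
[336.51020408 209.08163265] [323 193  26  31 196] [0.59463124 0.2440006  0.015     ] ((0.594753086566925, 0.24586892127990723), 0.018230438232421875)
```

Hue wraps around for the red; use saturation instead.

```bash
python3 - <<'E'
from h import *
s=bot.get_state();print(s['tool_pos']);c=bot.read_camera('wrist')
r=blob(c['image'],(0,70,40),(180,255,255),(322,198),30)
for z in(.012,.015):print(r[0],r[1],wray(c,s,*r[0],z),circ(c,s,r[2],z)[1])
E
```

```text
[0.60422934 0.25702884 0.13894247]
[319.31872675 196.63579992] [ 292  170   56   55 2419] [0.60634729 0.2593096  0.012     ] ((0.6058725118637085, 0.2593649923801422), 0.02758168801665306)
[319.31872675 196.63579992] [ 292  170   56   55 2419] [0.60704029 0.25929133 0.015     ] ((0.6065704822540283, 0.2593461871147156), 0.02729983441531658)
```

drive_tool([
  [[2, -2, 45], [0, 0, 0], 90],
  [[2, -2, 90], [0, 0, 0], 90],
  [[2, -2, 120], [0, 0, 0], 90],
  [[2, -2, 130], [0, 0, 0], 80],
  [[2, -2, 130], [0, 0, 0], 70],
])

```text
t: 18.95
tool_pos: [0.6064, 0.2587, 0.0095]
tcp_rot: [[1.0, -0.002, -0.002], [-0.002, -1.0, -0.002], [-0.002, 0.002, -1.0]]
contact_force: [0.6, 0.4, 1.2]
gripper_width: 0.845
grasp_force: 0.0
```

drive_tool([
  [[0, 0, 1], [0, 0, 0], 68],
  [[0, 0, 1], [0, 0, 0], 68],
])

```text
t: 19.15
tool_pos: [0.6082, 0.2605, 0.0114]
tcp_rot: [[1.0, -0.001, 0.002], [-0.001, -1.0, 0.001], [0.002, -0.001, -1.0]]
contact_force: [-0.2, 1.0, 0.6]
gripper_width: 0.738
grasp_force: 0.0
```

drive_tool([
  [[-1.5, 1, 4], [0, 0, 0], 66],
  [[-1.5, 1, 4], [0, 0, 0], 50],
  [[-1.5, 1, 4], [0, 0, 0], 50],
  [[-1.5, 1, 4], [0, 0, 0], 50],
  [[-1.5, 1, 4], [0, 0, 0], 50],
])

```text
t: 19.65
tool_pos: [0.6056, 0.2594, 0.0061]
tcp_rot: [[1.0, -0.001, 0.0], [-0.001, -1.0, -0.0], [0.0, 0.0, -1.0]]
contact_force: [-2.0, -0.4, 6.0]
gripper_width: 0.633
grasp_force: 30.0
```

drive_tool([
  [[0, 0, -45], [0, 0, 0], 50],
  [[0, 0, -90], [0, 0, 0], 50],
  [[-5, 11, -130], [0, 0, 0], 50],
  [[-24, 56, -135], [0, 0, 0], 50],
  [[-44, 101, -135], [0, 0, 0], 50],
])

```text
t: 20.15
tool_pos: [0.5622, 0.1587, 0.1424]
tcp_rot: [[1.0, 0.002, 0.004], [0.002, -1.0, 0.002], [0.004, -0.002, -1.0]]
contact_force: [1.1, -0.3, -0.8]
gripper_width: 0.637
grasp_force: 30.0
```

drive_tool([
  [[-20, 45, 0], [0, 0, 0], 50],
  [[-40, 90, 0], [0, 0, 0], 50],
  [[-60, 135, 0], [0, 0, 0], 50],
  [[-79, 180, 0], [0, 0, 0], 50],
  [[-96, 220, 0], [0, 0, 0], 50],
])

```text
t: 20.65
tool_pos: [0.4643, -0.0635, 0.1408]
tcp_rot: [[1.0, -0.001, 0.0], [-0.001, -1.0, -0.0], [0.0, 0.0, -1.0]]
contact_force: [1.3, -0.4, 0.4]
gripper_width: 0.64
grasp_force: 30.0
```

drive_tool([
  [[-9.5, 22.5, 0], [0, 0, 0], 50],
  [[-9.5, 22.5, 0], [0, 0, 0], 50],
  [[-9.5, 22.5, 0], [0, 0, 0], 50],
  [[-9.5, 22.5, 0], [0, 0, 0], 50],
])

```text
t: 21.05
tool_pos: [0.4568, -0.083, 0.1407]
tcp_rot: [[1.0, 0.001, 0.001], [0.001, -1.0, 0.0], [0.001, -0.0, -1.0]]
contact_force: [-0.0, -0.2, -0.2]
gripper_width: 0.634
grasp_force: 30.0
```

```bash
python3 - <<'E'
from h import *
s=bot.get_state();print(s['tool_pos'],s['gripper_width']);c=snap('wrist','w9.png')
g=c['image'][150:260,322].astype(int);print([(150+2*i,*x) for i,x in enumerate(g[20:90:2])] and '\n'.join(f'{170+2*i} {x}' for i,x in enumerate(g[20:80:2])))
E
```

```text
[ 0.45675067 -0.08299447  0.14066632] 0.6343338745145337
170 [119 122 118]
172 [121 124 121]
174 [118 123 121]
176 [138 132 115]
178 [178 153 106]
180 [195 157  92]
182 [197 157  94]
184 [195 155  93]
186 [193 152  90]
188 [194 155  94]
190 [193 154  94]
192 [190 151  91]
194 [190 151  92]
196 [193 154  94]
198 [192 152  94]
200 [164 145 115]
202 [104  71  68]
204 [133 123 123]
206 [157 149 147]
208 [143  73  72]
210 [146  77  74]
212 [145  76  75]
214 [145  75  74]
216 [144  73  73]
218 [143  70  69]
220 [144  71  73]
222 [139  65  66]
224 [142  68  68]
226 [142  68  70]
228 [142  65  66]
```

View pics/w9.png

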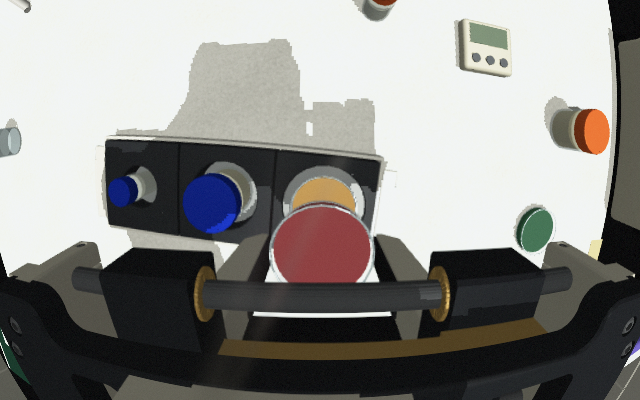

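Red dish is held level with its agar front edge at v≈207; amber shows below, front edge v≈177. I'll compare the two centres by the same edge.

```bash
python3 - <<'E'
from h import *
s=bot.get_state();c=bot.read_camera('wrist');z=s['tool_pos'][2];im=c['image'];print(s['tool_pos'])
h=cv2.cvtColor(im,cv2.COLOR_RGB2HSV);S=h[...,1]>70
hu=h[...,0].astype(int)
am=S&(hu>10)&(hu<25);rd=S&((hu<8)|(hu>170))
yy,xx=np.mgrid[:400,:640]
def fit(m,zz,vlo,vhi):
    m=m&(xx>260)&(xx<385)&(yy>vlo)&(yy<vhi)
    P=[]
    for v in range(vlo+1,vhi-1):
        u=np.where(m[v])[0]
        if len(u)>20:P+= [wray(c,s,u[0]-.5,v,zz)[:2],wray(c,s,u[-1]+.5,v,zz)[:2]]
    P=np.array(P);A=np.c_[2*P,np.ones(len(P))];q=np.linalg.lstsq(A,(P**2).sum(1),rcond=None)[0];return q[:2],np.sqrt(q[2]+q[0]**2+q[1]**2),len(P)
print('amber',fit(am,.043,170,200));print('red',fit(rd,z-.0061+.013,204,270))
E
```

```text
[ 0.45669824 -0.08281053  0.14061694]
amber (array([ 0.45524495, -0.08413637]), np.float64(0.027803513969608864), 38)
red (array([ 0.45787556, -0.08260298]), np.float64(0.027110349432158926), 122)
```

drive_tool([
  [[-2, 1.7, 40], [0, 0, 0], 50],
  [[-2, 1.7, 70], [0, 0, 0], 50],
  [[-2, 1.7, 82], [0, 0, 0], 50],
  [[-2, 1.7, 87], [0, 0, 0], 50],
  [[-2, 1.7, 87], [0, 0, 0], 50],
])

```text
t: 21.65
tool_pos: [0.454, -0.085, 0.0531]
tcp_rot: [[1.0, 0.001, -0.001], [0.001, -1.0, 0.0], [-0.001, -0.0, -1.0]]
contact_force: [0.0, -0.3, -0.9]
gripper_width: 0.636
grasp_force: 30.0
```

drive_tool([
  [[0, 0, 0.5], [0, 0, 0], 50],
  [[0, 0, 1], [0, 0, 0], 50],
  [[0, 0, 1], [0, 0, 0], 50],
])

```text
t: 21.95
tool_pos: [0.4544, -0.0857, 0.0532]
tcp_rot: [[1.0, -0.0, 0.001], [-0.0, -1.0, -0.0], [0.001, 0.0, -1.0]]
contact_force: [0.1, 0.2, -0.3]
gripper_width: 0.639
grasp_force: 30.0
```

drive_tool([
  [[0, -1, 0.5], [0, 0, 0], 50],
  [[0, -1, 1], [0, 0, 0], 50],
  [[0, -1, 1.5], [0, 0, 0], 50],
  [[0, -1, 1.5], [0, 0, 0], 50],
])

```text
t: 22.35
tool_pos: [0.4539, -0.0847, 0.0511]
tcp_rot: [[1.0, -0.0, -0.0], [-0.0, -1.0, -0.0], [-0.0, 0.0, -1.0]]
contact_force: [-0.0, 1.4, 0.4]
gripper_width: 0.636
grasp_force: 30.0
```

drive_tool([
  [[0.5, 0, 0.5], [0, 0, 0], 50],
  [[0.5, 0, 0.8], [0, 0, 0], 50],
  [[0.5, 0, 0.8], [0, 0, 0], 50],
])

```text
t: 22.65
tool_pos: [0.454, -0.0848, 0.0509]
tcp_rot: [[1.0, -0.001, -0.0], [-0.001, -1.0, -0.0], [-0.0, 0.0, -1.0]]
contact_force: [-3.8, 1.0, 14.9]
gripper_width: 0.634
grasp_force: 30.0
```

Landed. Release and look.

drive_tool([
  [[0, 0, -0.5], [0, 0, 0], 68],
  [[0, 0, -0.5], [0, 0, 0], 75],
  [[0, 0, -0.5], [0, 0, 0], 75],
  [[0, 0, -0.5], [0, 0, 0], 75],
])

```text
t: 23.05
tool_pos: [0.4545, -0.0847, 0.0507]
tcp_rot: [[1.0, -0.0, -0.0], [-0.0, -1.0, 0.0], [-0.0, -0.0, -1.0]]
contact_force: [-0.5, -0.8, 0.6]
gripper_width: 0.805
grasp_force: 0.0
```

drive_tool([
  [[0, 0, -30], [0, 0, 0], 75],
  [[0, 0, -70], [0, 0, 0], 75],
  [[0, 0, -105], [0, 0, 0], 75],
  [[0, 0, -105], [0, 0, 0], 75],
  [[0, 0, -105], [0, 0, 0], 75],
])

```text
t: 23.55
tool_pos: [0.4548, -0.0847, 0.1563]
tcp_rot: [[1.0, -0.0, 0.002], [-0.0, -1.0, -0.0], [0.002, 0.0, -1.0]]
contact_force: [-1.1, 0.1, -0.4]
gripper_width: 0.811
grasp_force: 0.0
```

```bash
python3 - <<'E'
from h import *
s=bot.get_state();print(s['tool_pos'],s['gripper_width']);c=snap('wrist','w10.png')
r=blob(c['image'],(0,70,40),(180,255,255),wpix(c,s,(.455,-.084,.058)),30)
print(r[0],wray(c,s,*r[0],.058),circ(c,s,r[2],.058)[1])
v=cv2.imread('pics/w10.png');u0=int(r[0][0]);v0=int(r[0][1]);cv2.imwrite('pics/w10c.png',cv2.resize(v[v0-80:v0+70,u0-240:u0+90],None,fx=2.4,fy=2.4))
E
```

```text
[ 0.4547922  -0.08472403  0.15625624] 0.8109738513311102
[321.466363 206.466363] [ 0.4550532  -0.08429831  0.058     ] ((0.4544832110404968, -0.08437785506248474), 0.027357501909136772)
```

View pics/w10c.png

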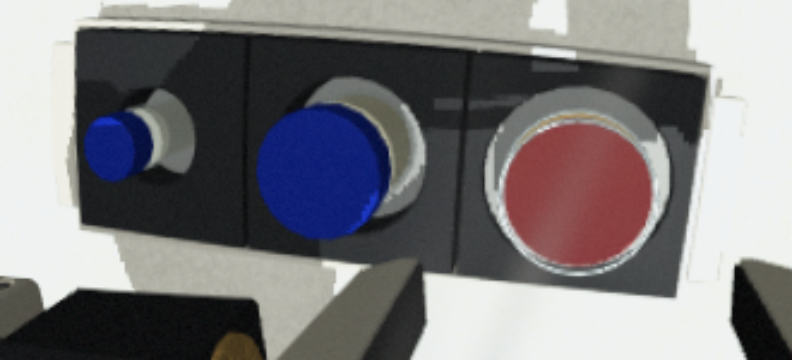

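The crop shows the red dish stacked on the amber one in the nest, centres within about 1 mm, and the jar and vial upright in their wells. The gripper is clear, so I'm handing in.

```bash
python3 -c "
from bench import bot
print(bot.job_done())"
```

```text
the job is handed in; nothing more can be done
None
```

I packed the blue team's kit and handed it in after about 24 s: jar and vial upright in their wells, amber dish in the nest with the red one on top, centres within about 1 mm, other teams' items untouched; no verdict was returned.

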